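Enrol three wireless sensor nodes in channel order

TASK

The recorder numbers its wireless sensor nodes in the order in which their caps are pressed: with the fingertips, lightly press down the red cap, then the yellow, then the blue, each well down so that it stays down. Only press: do not lift, push aside or tip the nodes, leave the spare node with the grey cap unpressed, leave the other things on the table where they are, and take the hand away at the end.

Things in the scene. Friction and masses are not known exactly. Their poses are not given: they have to be found in the camera images.
- node_red: wireless sensor node with red cap and red stripe (to be pressed): loose white square case 60x60x34 mm, about 0.4 kg, rounded edges, on a rubber foot; a round flat-topped red cap of 32 mm diameter stands in the middle of its top, its top face 52 mm above the table before pressing. Origin at the centre of the underside, z up
- node_red_top (a point): centre of the top face of the red cap; it moves with the cap
- node_red_cap (a joint): how far the red cap is latched down, m: 0 at the start (top 18 mm proud of the case), 0.009 at the end stop (9 mm proud). The soft cap first gives about 1.2 N per mm, and from about 3 N on it slides straight down; let go, it puffs back up by those 2 to 3 mm and stays where it then is, so it must be pushed 2 to 3 mm deeper than it is to stay. At the end stop the cap gives up to 7 mm in all. 0.006 or more counts as pressed
- node_yellow: wireless sensor node with yellow cap and yellow stripe (to be pressed): loose white square case 60x60x34 mm, about 0.4 kg, rounded edges, on a rubber foot; a round flat-topped yellow cap of 32 mm diameter stands in the middle of its top, its top face 52 mm above the table before pressing. Origin at the centre of the underside, z up
- node_yellow_top (a point): centre of the top face of the yellow cap; it moves with the cap
- node_yellow_cap (a joint): how far the yellow cap is latched down, m: 0 at the start (top 18 mm proud of the case), 0.009 at the end stop (9 mm proud). The soft cap first gives about 1.2 N per mm, and from about 3 N on it slides straight down; let go, it puffs back up by those 2 to 3 mm and stays where it then is, so it must be pushed 2 to 3 mm deeper than it is to stay. At the end stop the cap gives up to 7 mm in all. 0.006 or more counts as pressed
- node_blue: wireless sensor node with blue cap and blue stripe (to be pressed): loose white square case 60x60x34 mm, about 0.4 kg, rounded edges, on a rubber foot; a round flat-topped blue cap of 32 mm diameter stands in the middle of its top, its top face 52 mm above the table before pressing. Origin at the centre of the underside, z up
- node_blue_top (a point): centre of the top face of the blue cap; it moves with the cap
- node_blue_cap (a joint): how far the blue cap is latched down, m: 0 at the start (top 18 mm proud of the case), 0.009 at the end stop (9 mm proud). The soft cap first gives about 1.2 N per mm, and from about 3 N on it slides straight down; let go, it puffs back up by those 2 to 3 mm and stays where it then is, so it must be pushed 2 to 3 mm deeper than it is to stay. At the end stop the cap gives up to 7 mm in all. 0.006 or more counts as pressed
- node_grey: wireless sensor node with grey cap and grey stripe (the spare, not to be pressed): loose white square case 60x60x34 mm, about 0.4 kg, rounded edges, on a rubber foot; a round flat-topped grey cap of 32 mm diameter stands in the middle of its top, its top face 52 mm above the table before pressing. Origin at the centre of the underside, z up
- node_grey_top (a point): centre of the top face of the grey cap; it moves with the cap
- node_grey_cap (a joint): how far the grey cap is latched down, m: 0 at the start (top 18 mm proud of the case), 0.009 at the end stop (9 mm proud). The soft cap first gives about 1.2 N per mm, and from about 3 N on it slides straight down; let go, it puffs back up by those 2 to 3 mm and stays where it then is, so it must be pushed 2 to 3 mm deeper than it is to stay. At the end stop the cap gives up to 7 mm in all. 0.006 or more counts as pressed
- film_can: cream plastic film can with a cap, lying, 32x50x32 mm (long along its own y); origin at the centre of its underside. Not part of the job; loose
- eraser: white eraser with a blue sleeve, 20x42x12 mm; origin at the centre of its underside. Not part of the job; loose
- fuse_box: small grey box, 57x74x25 mm; origin at the centre of its underside. Not part of the job; loose
- screwdriver: screwdriver with a red grip, lying, 25x160x22 mm (long along its own y); origin at the centre of its underside. Not part of the job; loose
Mind the look-alikes: they are no part of the job. Leave any purple look-alike of the node_red alone.

How it is judged:
On the way, in this order (a step that is already met when the one before it is completed fails the run):
1. the red cap is pressed down by at least 6 mm (value of joint node_red_cap above 0.006 m), for 0.1 s.
2. the yellow cap is pressed down by at least 6 mm (value of joint node_yellow_cap above 0.006 m), for 0.1 s.
3. the blue cap is pressed down by at least 6 mm (value of joint node_blue_cap above 0.006 m), for 0.1 s.
At the end, for the whole second after the job is handed in: The red, yellow and blue caps are down by more than 6 mm of their 9 mm and the grey one by less than 3 mm; all four nodes stand upright (within 0.1 rad), at rest, within 20 mm of where they were; film can, eraser, fuse box and screwdriver are within 20 mm of where they were (value of joint each of node_red_cap, node_yellow_cap, node_blue_cap above 0.006 m and value of joint node_grey_cap below 0.003 m and distance of each of node_red, node_yellow, node_blue, node_grey, film_can, eraser, fuse_box, screwdriver from where it was at the start of the episode below 0.02 m and angle between each of node_red, node_yellow, node_blue, node_grey's own z axis and vertical below 0.1 rad and linear speed of each of node_red, node_yellow, node_blue, node_grey below 0.02 m/s); the robot touches nothing.
It fails at once if the yellow cap is pressed by more than 3 mm before the red one is down, or the blue before the yellow ((value of joint node_yellow_cap above 0.003 m and value of joint node_red_cap below 0.006 m) or (value of joint node_blue_cap above 0.003 m and value of joint node_yellow_cap below 0.006 m)).
It fails at once if the spare grey cap is pressed by more than 3 mm (value of joint node_grey_cap above 0.003 m).
It fails at once if a node is pressed with more than 25 N (contact force between any of the fingers, the arm and node_red above 25 N or contact force between any of the fingers, the arm and node_yellow above 25 N or contact force between any of the fingers, the arm and node_blue above 25 N or contact force between any of the fingers, the arm and node_grey above 25 N).
It fails at once if a node is lifted by more than 8 mm, moved by more than 20 mm or tipped (height (world z) of any of node_red, node_yellow, node_blue, node_grey above 0.008 m or distance of any of node_red, node_yellow, node_blue, node_grey from where it was at the start of the episode above 0.02 m or angle between any of node_red, node_yellow, node_blue, node_grey's own z axis and vertical above 0.25 rad).
It fails at once if a bystander is moved by more than 20 mm (distance of any of film_can, eraser, fuse_box, screwdriver from where it was at the start of the episode above 0.02 m).
It also fails if it takes over 61 s, if anything falls off the work surface, if the arm or the gripper's body presses on something with over 40 N, if the wrist force passes 120 N, or if a joint passes its speed limit or range.

ROBOT

A 7-joint arm with a two-finger parallel gripper is mounted at the origin on a cart in front of the work surface, level with it; the furniture and walls round the work are solid. World frame = base frame: x ahead of the robot, y to its left, z up, the work surface at z = 0. Lengths are in m, angles in rad, forces in N, time in s.
With the tool pointing down it reaches from about 0.4 to 0.875 m from the base axis. Payload 6.5 kg.
Tool frame: the origin (TCP) lies midway between the tips of the shut fingers; the grasp point (between the pads) lies 19 mm behind it (manip.grasp_offset is the distance from the TCP to the grasp point, in m); z points along the fingers, y is the line along which they close (so a half turn about z gives the same grasp; the last joint's range is limited). The gripper opens to 85 mm and grips with 20 to 120 N. Pads are 22 mm wide; open, the fingers measure 114 mm over their backs; the gripper's body (76 mm by 85 mm) begins 54 mm behind the grasp point. The pads swing forward as they close: fully open they stand 13 mm farther back than shut.
Start: joints at [1.269, 0.536, -0.004, 1.538, 0.003, 1.067, -0.071], TCP at [0.152, -0.632, 0.231] pointing down, gripper open.
Joint ranges: [-2.7, 2.7], [-0.37, 2.16], [-1.27, 1.26], [0.24, 2.4], [-1.31, 4.45], [0.19, 1.91], [-2.76, 2.76]. Speed limits (rad/s): [2.39, 2.39, 3.14, 3.14, 3.14, 3.14, 3.14].

INTERFACE

Orientations are given as a unit quaternion [w, x, y, z].
In Python, from plant import manip gives the robot as it stands.
- The arm moves only by the tool play_rows, never from a script. Its argument "deltas" is a list of rows, each a list of 5 numbers: the finger opening in cm, from 0 to 8.54, then the shift along the world's x, y, z in cm, then the turn about the world's z in degrees. A call has 1 to 10 rows; each row is the pose to reach, as a shift and turn from the pose commanded when the call began; what a row does not reach only later rows make up. A row lasts 1/12 s, in which the tool goes at most 41.7 mm and 7.16 degrees, less where a joint would pass 70% of its speed; a pose out of reach is approached as far as the arm can. A call with a gripper value outside its range is refused whole. The fingers move at their own pace and stop on an object; "grip_force" is the grip in N (left out, the last holds). Time passes only in rows, so rows that repeat a pose let the fingers close. It gives the time, the measured TCP pose, the force, the opening and the grip force at its end, in the units of the state.
- manip.read_state(): the state, without advancing time (a new reading comes with each control period).
- manip.grab_frame(name): name is "side" or "top"; returns a dict with "frame" (400x640x3 uint8, red, green, blue), "depth" (400x640 float32, m along the optical axis (not along the pixel's ray), 0 where there is no reading), "fov_y" (degrees; the focal length in pixels is half the picture's height over the tangent of half this angle, whatever the lens; pixels are square), "cx", "cy" (the principal point, pixels), "world_to_cam" (4x4, takes a point from world to camera coordinates). Camera axes: x right, y down, z forward; pixel columns grow to the right and rows downward; lengths in m; the calibration is good to about 2 mm. A picture is of the moment at which its call begins.
- manip.hand_in(): hands the job in; it is judged then, once.
The state is a dict: "time": time; "q": joint angles; "qd": joint speeds; "joint_efforts": joint torques, N m; "tool_pos": TCP position; "tool_rot": TCP orientation; "contact_force": force on the tool from outside, world axes, zero at the start; "torque": the same for the moment, N m; "width": finger opening in m; "grip_force": force on a finger pad.
Only numpy, scipy, OpenCV 4.12 (cv2) and the standard library are available. Lean on these libraries where they do the work, as an engineer would, in place of code of your own. Each camera call takes 0.05 s, during which the arm holds its last target. There are 200 camera calls.

## Working session

There is one attempt and no reset: what is moved stays moved. The work goes in short steps, Python scripts to look and compute and a tool call to move; the robot and the scene stay as the last step left them, time stands still between calls to the robot, and variables do not carry over. Pictures are saved under pics/ and viewed, at most 10 in all, crops included, and the job is handed in when it is done.

Besides the shell and the picture viewer there is one more tool, called after "Request:" in YAML: its name, and indented under it one key for each argument. play_rows: Moves the arm, as the interface text tells. Its arguments: {"type":"object","properties":{"deltas":{"type":"array","items":{"type":"array","items":{"type":"number"}}},"grip_force":{"type":"number"}},"required":["deltas"]}

```bash
mkdir -p pics
cat > h.py <<'E'
import numpy as np,cv2
from plant import manip
def grab(n):
    f=manip.grab_frame(n); np.savez('%s.npz'%n,**{k:np.array(v) for k,v in f.items()}); return f
def ray(f,u,v,z):
    F=200/np.tan(np.radians(f['fov_y'])/2); T=np.linalg.inv(np.array(f['world_to_cam']))
    d=T[:3,:3]@np.array([(u-f['cx'])/F,(v-f['cy'])/F,1]); o=T[:3,3]
    return o+d*(z-o[2])/d[2]
E
python3 - <<'E'
from h import *
s=manip.read_state();print(s['time'],s['tool_pos'],s['tool_rot'],s['width'])
for n in('top','side'):
    f=grab(n);cv2.imwrite(f'pics/{n}0.png',f['frame'][...,::-1]);print(n,f['fov_y'],f['cx'],f['cy'],np.linalg.inv(f['world_to_cam']).round(3).tolist())
E
```

```text
0.0 [ 0.15166986 -0.63142658  0.23041618] [-8.34954516e-04  9.93054591e-01  1.17651408e-01 -1.68743515e-04] 0.0854098298626762
top 43.34912189665948 322.1335693709548 202.90803482326314 [[0.121, -0.966, 0.227, 0.306], [-0.993, -0.118, 0.03, 0.005], [-0.002, -0.229, -0.974, 1.031], [0.0, 0.0, 0.0, 1.0]]
side 42.81104787333051 314.8136068765094 198.6883583984914 [[0.926, -0.25, 0.284, 0.232], [-0.378, -0.605, 0.701, -0.71], [-0.003, -0.756, -0.654, 0.724], [0.0, 0.0, 0.0, 1.0]]
```

View pics/top0.png

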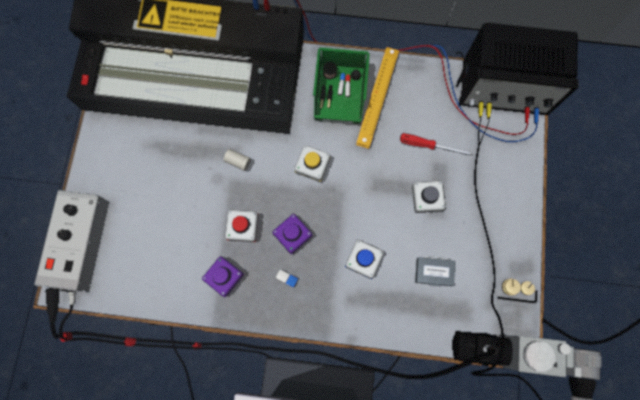

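View pics/side0.png

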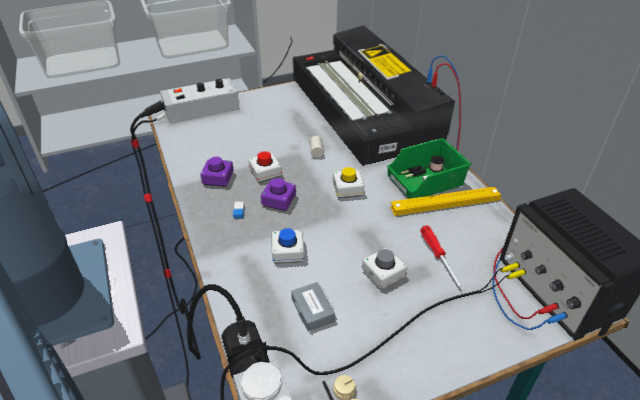

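The top view shows the white nodes with caps: red (241,225), yellow (312,160), blue (365,258), grey (430,195). For red, there are three candidates: the white case with a red cap at (241,225), and purple look-alikes at (292,233) and (222,276). Only the first has a white case and red cap, so it fits. I'll confirm it in a crop.

```bash
cat > m.py <<'E'
from h import *
def blob(f,c,box):
    hsv=cv2.cvtColor(f['frame'],cv2.COLOR_RGB2HSV);H,S,V=[hsv[...,i].astype(int) for i in range(3)]
    m={'red':((H<8)|(H>172))&(S>120)&(V>60),'yellow':(abs(H-25)<8)&(S>120)&(V>80),'blue':(abs(H-112)<12)&(S>130)&(V>60),'grey':(V<125)&(S<90)}[c].astype(np.uint8)
    u,v,r=box; k=np.zeros_like(m);k[v-r:v+r,u-r:u+r]=1
    n,l,st,ce=cv2.connectedComponentsWithStats(m*k); i=1+st[1:,4].argmax(); mm=l==i
    # top face: depth points near upper height
    F=200/np.tan(np.radians(f['fov_y'])/2);vv,uu=np.nonzero(mm);d=f['depth'][vv,uu]
    P=np.c_[(uu-f['cx'])/F*d,(vv-f['cy'])/F*d,d,np.ones(len(d))]@np.linalg.inv(f['world_to_cam']).T
    P=P[d>0]; h=np.percentile(P[:,2],90); t=P[P[:,2]>h-.006]
    ext=np.ptp(t,axis=0)[:2]; mid=(t.max(0)+t.min(0))[:2]/2
    return ce[i].round(1),st[i,4],'ray',ray(f,*ce[i],.047).round(4)[:2],'mean',t.mean(0)[:2].round(4),'mid',mid.round(4),'z',h.round(4),'ext',ext.round(3)
E
python3 - <<'E'
from m import *
B={'top':dict(red=(241,225,16),yellow=(312,160,16),blue=(365,258,17),grey=(430,195,14)),'side':dict(red=(264,159,14),yellow=(348,174,14),blue=(287,238,15),grey=(385,259,15))}
for n in B:
    f=dict(np.load(n+'.npz'))
    for c in B[n]: print(n,c,*blob(f,c,B[n][c]))
f=np.load('top.npz')['frame'][130:310,190:470,::-1];cv2.imwrite('pics/crop.png',cv2.resize(f,None,fx=2.8,fy=2.8,interpolation=2))
E
```

```text
top red [240.  223.7] 189 ray [0.4727 0.1927] mean [0.4726 0.1919] mid [0.4728 0.1918] z 0.054 ext [0.028 0.028]
top yellow [311.9 159.7] 176 ray [0.6224 0.0674] mean [0.6224 0.0671] mid [0.6226 0.0671] z 0.0541 ext [0.027 0.029]
top blue [364.9 257.5] 202 ray [ 0.4358 -0.0609] mean [ 0.4361 -0.061 ] mid [ 0.4363 -0.0615] z 0.054 ext [0.028 0.03 ]
top grey [429.5 194.9] 231 ray [ 0.5772 -0.1773] mean [ 0.5794 -0.1785] mid [ 0.5793 -0.1787] z 0.0538 ext [0.027 0.029]
side red [264.  158.3] 169 ray [0.473 0.186] mean [0.4737 0.1892] mid [0.4743 0.1905] z 0.0533 ext [0.029 0.032]
side yellow [348.3 174.1] 184 ray [0.6229 0.0627] mean [0.6235 0.0644] mid [0.6238 0.0667] z 0.0533 ext [0.03  0.032]
side blue [287.  237.1] 261 ray [ 0.4363 -0.0663] mean [ 0.4367 -0.064 ] mid [ 0.4365 -0.0622] z 0.053 ext [0.03  0.032]
side grey [384.8 263.6] 165 ray [ 0.5737 -0.194 ] mean [ 0.5753 -0.19  ] mid [ 0.5788 -0.1856] z 0.0508 ext [0.027 0.022]
```

View pics/crop.png

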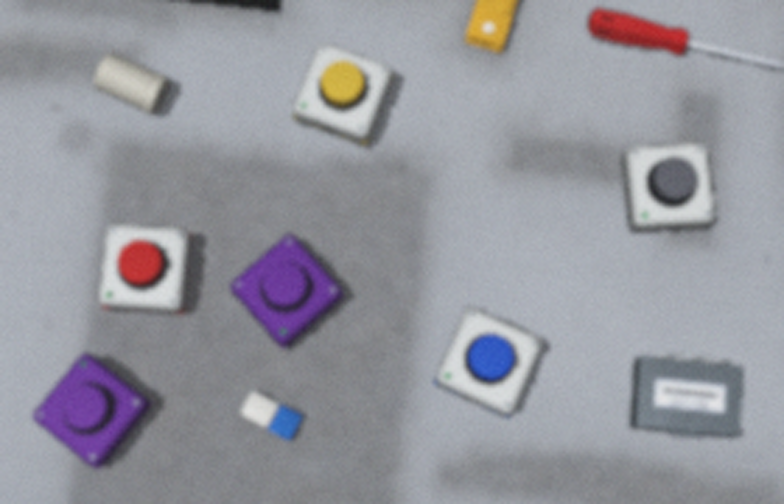

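The crop confirms it: the red cap on a white case is at crop (141,263), clearly distinct from the two purple ones. Yellow is at (343,83), blue at (491,358), grey at (672,180). Target centres are red (0.473, 0.191), yellow (0.623, 0.067) and blue (0.436, -0.062), with sizes and heights as expected. Next I'll shut the fingers and go over red along an arc within reach.

Request:
play_rows:
  deltas:
    - [0, 2.5, 2.5, 0, 0]
    - [0, 5, 5, 0, 0]
    - [0, 7.5, 7.5, 0, 0]
    - [0, 10, 10, 0, 0]
    - [0, 12.5, 12.5, 0, 0]
    - [0, 15, 15, 0, 0]
    - [0, 17.5, 17.5, 0, 0]
    - [0, 20, 20, 0, 0]
    - [0, 22.5, 22.5, 0, 0]
    - [0, 25, 25, 0, 0]

```text
time: 0.93
tool_pos: [0.4026, -0.3804, 0.2311]
tool_rot: [-0.0, 0.993, 0.118, -0.0]
contact_force: [-0.0, -0.2, 0.3]
width: 0.0001
grip_force: 0.0
```

Request:
play_rows:
  deltas:
    - [0, 1, 3.5, 0, 0]
    - [0, 2, 7, 0, 0]
    - [0, 3, 10.5, 0, 0]
    - [0, 4, 14, 0, 0]
    - [0, 5, 17.5, 0, 0]
    - [0, 6, 21, 0, 0]
    - [0, 7, 24.5, 0, 0]
    - [0, 7, 28, 0, 0]
    - [0, 7, 31.5, 0, 0]
    - [0, 7, 35, 0, 0]

```text
time: 1.77
tool_pos: [0.4714, -0.0303, 0.2311]
tool_rot: [-0.0, 0.993, 0.118, -0.0]
contact_force: [0.9, 0.4, 0.1]
width: -0.0001
grip_force: 0.0
```

Request:
play_rows:
  deltas:
    - [0, 0, 3.5, 0, 0]
    - [0, 0, 7, 0, 0]
    - [0, 0, 10.5, 0, 0]
    - [0, 0, 14, 0, 0]
    - [0, 0, 17.5, 0, 0]
    - [0, 0, 20, 0, 0]
    - [0, 0, 22.2, 0, 0]
    - [0, 0, 22.2, 0, 0]
    - [0, 0, 22.2, 0, 0]
    - [0, 0, 22.2, 0, 0]

```text
time: 2.6
tool_pos: [0.4717, 0.189, 0.2309]
tool_rot: [0.0, 0.993, 0.117, -0.0]
contact_force: [-0.4, -0.0, -0.6]
width: -0.0
grip_force: 0.0
```

Request:
play_rows:
  deltas:
    - [0, 0.1, 0.1, -3, 0]
    - [0, 0.1, 0.1, -6, 0]
    - [0, 0.1, 0.1, -9, 0]
    - [0, 0.1, 0.1, -12, 0]
    - [0, 0.1, 0.1, -14, 0]
    - [0, 0.1, 0.1, -15.5, 0]
    - [0, 0.1, 0.1, -16.3, 0]
    - [0, 0.1, 0.1, -16.3, 0]

```text
time: 3.27
tool_pos: [0.472, 0.1892, 0.0668]
tool_rot: [0.001, 0.993, 0.117, -0.001]
contact_force: [-0.7, -0.3, 0.2]
width: 0.0001
grip_force: 0.0
```

Run:
```python
from h import *
s=manip.read_state();print(s['time'],s['tool_pos'],s['contact_force'])
a=grab('side')['frame'][90:240,180:400,::-1];b=grab('top')['frame'][150:300,160:380,::-1]
cv2.imwrite('pics/red1.png',cv2.resize(np.hstack([a,b]),None,fx=1.8,fy=1.8,interpolation=2))
```

```text
3.2667 [0.47201026 0.1891587  0.06684363] [-0.69404005 -0.30867673  0.23529654]
```

View pics/red1.png

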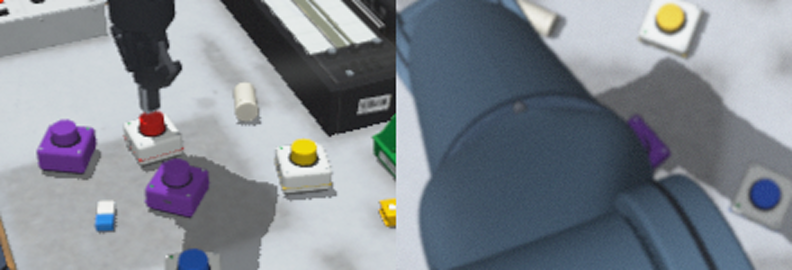

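The left half (side view) shows the fingertips right over the red cap at crop (150,112). I'll descend slowly and watch the force.

Request:
play_rows:
  deltas:
    - [0, 0, 0.1, -0.4, 0]
    - [0, 0, 0.1, -0.8, 0]
    - [0, 0, 0.1, -1.1, 0]
    - [0, 0, 0.1, -1.4, 0]
    - [0, 0, 0.1, -1.6, 0]
    - [0, 0, 0.1, -1.8, 0]
    - [0, 0, 0.1, -1.8, 0]

```text
time: 3.95
tool_pos: [0.4728, 0.192, 0.0501]
tool_rot: [0.0, 0.993, 0.118, -0.0]
contact_force: [-0.2, -0.6, 3.4]
width: 0.0001
grip_force: 1.1
```

Request:
play_rows:
  deltas:
    - [0, 0, 0, -0.15, 0]
    - [0, 0, 0, -0.3, 0]
    - [0, 0, 0, -0.3, 0]

```text
time: 4.2
tool_pos: [0.4728, 0.192, 0.0472]
tool_rot: [0.0, 0.993, 0.118, -0.0]
contact_force: [-1.2, -0.2, 2.9]
width: 0.0
grip_force: 1.3
```

Request:
play_rows:
  deltas:
    - [0, 0, 0, -0.1, 0]
    - [0, 0, 0, -0.2, 0]
    - [0, 0, 0, -0.3, 0]
    - [0, 0, 0, -0.3, 0]
    - [0, 0, 0, -0.3, 0]

```text
time: 4.62
tool_pos: [0.4728, 0.192, 0.0442]
tool_rot: [0.0, 0.993, 0.118, -0.0]
contact_force: [-1.9, -1.0, 2.1]
width: 0.0
grip_force: 1.2
```

Request:
play_rows:
  deltas:
    - [0, 0, 0, -0.1, 0]
    - [0, 0, 0, -0.2, 0]
    - [0, 0, 0, -0.3, 0]
    - [0, 0, 0, -0.3, 0]
    - [0, 0, 0, -0.3, 0]

```text
time: 5.03
tool_pos: [0.4728, 0.192, 0.0412]
tool_rot: [0.0, 0.993, 0.118, -0.0]
contact_force: [-0.6, -0.5, 2.0]
width: 0.0003
grip_force: 1.2
```

Request:
play_rows:
  deltas:
    - [0, 0, 0, -0.1, 0]
    - [0, 0, 0, -0.15, 0]
    - [0, 0, 0, -0.15, 0]
    - [0, 0, 0, -0.15, 0]

```text
time: 5.37
tool_pos: [0.4728, 0.192, 0.0398]
tool_rot: [0.0, 0.993, 0.118, -0.0]
contact_force: [-1.3, -0.3, 3.3]
width: 0.0002
grip_force: 1.9
```

Force is rising, so the cap is near its stop. One millimetre more, then up.

Request:
play_rows:
  deltas:
    - [0, 0, 0, -0.1, 0]
    - [0, 0, 0, -0.1, 0]
    - [0, 0, 0, -0.1, 0]

```text
time: 5.62
tool_pos: [0.4728, 0.192, 0.0388]
tool_rot: [0.0, 0.993, 0.118, -0.0]
contact_force: [-1.6, -1.5, 5.1]
width: -0.0003
grip_force: 2.5
```

Request:
play_rows:
  deltas:
    - [0, 0, 0, 0.5, 0]
    - [0, 0, 0, 1.5, 0]
    - [0, 0, 0, 4, 0]
    - [0, 0, 0, 8, 0]
    - [0, 0, 0, 11, 0]
    - [0, 3.5, -2.9, 11, 0]
    - [0, 6, -5, 11, 0]
    - [0, 9, -7.5, 11, 0]
    - [0, 12, -10, 11, 0]
    - [0, 15, -12.4, 11, 0]

```text
time: 6.45
tool_pos: [0.6241, 0.0663, 0.1497]
tool_rot: [-0.0, 0.993, 0.118, 0.0]
contact_force: [1.7, 0.7, -0.7]
width: 0.0001
grip_force: 0.0
```

Request:
play_rows:
  deltas:
    - [0, 0, 0, -3, 0]
    - [0, 0, 0, -6, 0]
    - [0, 0, 0, -7.5, 0]
    - [0, 0, 0, -8.2, 0]
    - [0, 0, 0, -8.2, 0]
    - [0, 0, 0, -8.2, 0]

```text
time: 6.95
tool_pos: [0.6233, 0.0683, 0.0678]
tool_rot: [-0.0, 0.993, 0.118, 0.0]
contact_force: [0.7, 0.3, 0.4]
width: 0.0003
grip_force: 0.0
```

Run:
```python
from m import *
s=manip.read_state();print(s['time'],s['tool_pos'],s['contact_force'])
f=grab('side');print(blob(f,'red',(264,161,14)))
a=f['frame'][90:240,180:400,::-1];b=grab('top')['frame'][100:250,160:380,::-1]
cv2.imwrite('pics/yel1.png',cv2.resize(np.hstack([a,b]),None,fx=1.8,fy=1.8,interpolation=2))
```

```text
6.95 [0.62333327 0.0683451  0.06777566] [0.65709156 0.26489726 0.37149359]
(array([264.3, 159.9]), np.int32(129), 'ray', array([0.4717, 0.1802]), 'mean', array([0.4737, 0.1896]), 'mid', array([0.4736, 0.1911]), 'z', np.float64(0.0444), 'ext', array([0.03, 0.03]))
```

View pics/yel1.png

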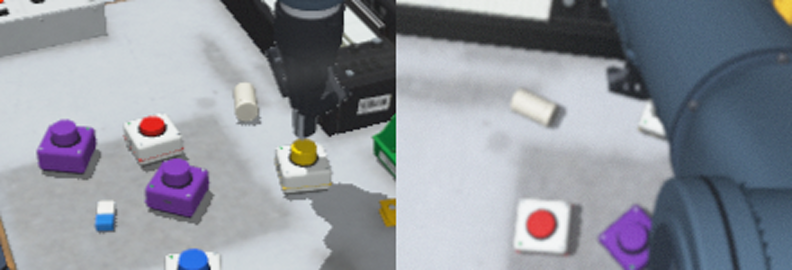

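The red cap top has dropped from 53.3 to 44.4 mm, so it is latched by about 9 mm. The fingers stand over yellow (left crop 303,135). Now I'll press yellow.

Request:
play_rows:
  deltas:
    - [0, 0, -0.1, -0.6, 0]
    - [0, 0, -0.1, -1.1, 0]
    - [0, 0, -0.1, -1.5, 0]
    - [0, 0, -0.1, -1.7, 0]
    - [0, 0, -0.1, -1.9, 0]
    - [0, 0, -0.1, -2.05, 0]
    - [0, 0, -0.1, -2.2, 0]
    - [0, 0, -0.1, -2.35, 0]
    - [0, 0, -0.1, -2.4, 0]
    - [0, 0, -0.1, -2.4, 0]

```text
time: 7.88
tool_pos: [0.6228, 0.0669, 0.0427]
tool_rot: [0.0, 0.993, 0.118, -0.0]
contact_force: [0.0, -0.1, 2.3]
width: -0.0002
grip_force: 1.2
```

Request:
play_rows:
  deltas:
    - [0, 0, 0, -0.1, 0]
    - [0, 0, 0, -0.2, 0]
    - [0, 0, 0, -0.3, 0]
    - [0, 0, 0, -0.4, 0]
    - [0, 0, 0, -0.5, 0]
    - [0, 0, 0, -0.5, 0]
    - [0, 0, 0, -0.5, 0]

```text
time: 8.47
tool_pos: [0.6229, 0.0669, 0.038]
tool_rot: [0.0, 0.993, 0.118, -0.0]
contact_force: [-2.6, -2.6, 5.6]
width: -0.0
grip_force: 3.0
```

Request:
play_rows:
  deltas:
    - [0, 0, 0, 0.5, 0]
    - [0, 0, 0, 1.5, 0]
    - [0, 0, 0, 4, 0]
    - [0, 0, 0, 8, 0]
    - [0, 0, 0, 11, 0]
    - [0, -3, -2, 11, 0]
    - [0, -6, -4, 11, 0]
    - [0, -9, -6, 11, 0]
    - [0, -12, -8, 11, 0]
    - [0, -15, -10.3, 11, 0]

```text
time: 9.3
tool_pos: [0.4716, -0.0359, 0.1484]
tool_rot: [-0.0, 0.993, 0.118, 0.001]
contact_force: [0.2, -0.6, -0.1]
width: 0.0005
grip_force: 0.0
```

Request:
play_rows:
  deltas:
    - [0, -2.5, -1.7, 0, 0]
    - [0, -3.7, -2.6, 0, 0]
    - [0, -3.7, -2.6, -3, 0]
    - [0, -3.7, -2.6, -6, 0]
    - [0, -3.7, -2.6, -7.5, 0]
    - [0, -3.7, -2.6, -8.2, 0]
    - [0, -3.7, -2.6, -8.2, 0]
    - [0, -3.7, -2.6, -8.2, 0]

```text
time: 9.97
tool_pos: [0.4364, -0.0617, 0.0664]
tool_rot: [-0.0, 0.993, 0.118, 0.0]
contact_force: [0.6, -0.7, -0.3]
width: -0.0001
grip_force: 0.0
```

Run:
```python
from m import *
s=manip.read_state();print(s['time'],s['tool_pos'],s['contact_force'])
f=grab('side');print(blob(f,'red',(264,161,14)),blob(f,'yellow',(348,176,14)))
a=f['frame'][120:310,180:460,::-1]
cv2.imwrite('pics/blu1.png',cv2.resize(a,None,fx=2.5,fy=2.5,interpolation=2))
```

```text
9.9667 [ 0.43637559 -0.06168625  0.06637359] [ 0.57632811 -0.68122609 -0.32177784]
(array([259. , 160.3]), np.int32(21), 'ray', array([0.4605, 0.1832]), 'mean', array([ 0.3994, -0.0607]), 'mid', array([ 0.3993, -0.0599]), 'z', np.float64(0.2364), 'ext', array([0.001, 0.01 ])) (array([348.1, 176. ]), np.int32(138), 'ray', array([0.6197, 0.0569]), 'mean', array([0.6233, 0.0642]), 'mid', array([0.6239, 0.0667]), 'z', np.float64(0.0444), 'ext', array([0.031, 0.032]))
```

View pics/blu1.png

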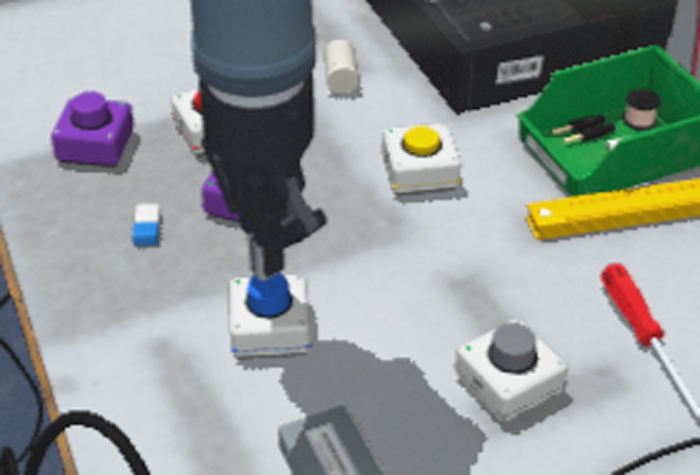

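Yellow is latched, with its top at 44.4 mm (crop 421,140). The fingers are over blue (crop 268,272). Now I'll press blue, then retreat.

Request:
play_rows:
  deltas:
    - [0, 0, 0, -0.5, 0]
    - [0, 0, 0, -1.0, 0]
    - [0, 0, 0, -1.4, 0]
    - [0, 0, 0, -1.6, 0]
    - [0, 0, 0, -1.8, 0]
    - [0, 0, 0, -1.95, 0]
    - [0, 0, 0, -2.1, 0]
    - [0, 0, 0, -2.25, 0]
    - [0, 0, 0, -2.3, 0]
    - [0, 0, 0, -2.3, 0]

```text
time: 10.85
tool_pos: [0.4361, -0.062, 0.0428]
tool_rot: [0.0, 0.993, 0.118, 0.0]
contact_force: [0.9, -0.3, 3.0]
width: 0.0002
grip_force: 1.2
```

Request:
play_rows:
  deltas:
    - [0, 0, 0, -0.1, 0]
    - [0, 0, 0, -0.2, 0]
    - [0, 0, 0, -0.3, 0]
    - [0, 0, 0, -0.4, 0]
    - [0, 0, 0, -0.5, 0]
    - [0, 0, 0, -0.5, 0]
    - [0, 0, 0, -0.5, 0]

```text
time: 11.43
tool_pos: [0.436, -0.062, 0.0379]
tool_rot: [0.0, 0.993, 0.118, 0.0]
contact_force: [-0.9, -0.8, 6.0]
width: 0.0002
grip_force: 3.0
```

Request:
play_rows:
  deltas:
    - [0, 0, 0, 0.5, 0]
    - [0, 0, 0, 1.5, 0]
    - [0, 0, 0, 4, 0]
    - [0, 0, 0, 8, 0]
    - [0, 0, 0, 12, 0]
    - [0, 0, 0, 16, 0]
    - [0, 0, 0, 19, 0]
    - [0, 0, -3.5, 19, 0]
    - [0, 0, -7, 19, 0]
    - [0, 0, -10, 19, 0]

```text
time: 12.27
tool_pos: [0.4353, -0.1636, 0.2291]
tool_rot: [0.001, 0.993, 0.118, 0.0]
contact_force: [-0.1, -0.2, -0.3]
width: -0.0
grip_force: 0.0
```

Request:
play_rows:
  deltas:
    - [0, 0, -3.5, 0, 0]
    - [0, 0, -7, 0, 0]
    - [0, 0, -10.5, 0, 0]
    - [0, 0, -14, 0, 0]
    - [0, 0, -17.5, 0, 0]
    - [0, 0, -20, 0, 0]
    - [0, 0, -22, 0, 0]
    - [0, 0, -22, 0, 0]
    - [0, 0, -22, 0, 0]

```text
time: 13.02
tool_pos: [0.435, -0.3822, 0.2277]
tool_rot: [-0.001, 0.993, 0.117, -0.0]
contact_force: [-0.3, 0.3, -0.4]
width: -0.0002
grip_force: 0.0
```

Run:
```python
from m import *
s=manip.read_state();print(s['time'],s['tool_pos'],s['contact_force'])
f=grab('side');g=grab('top')
for c,b in dict(red=(264,161,14),yellow=(348,176,14),blue=(287,240,15)).items(): print(c,*blob(f,c,b))
for c,b in dict(red=(241,225,16),yellow=(312,160,16),blue=(365,258,17),grey=(430,195,14)).items(): print(c,*blob(g,c,b))
cv2.imwrite('pics/end.png',g['frame'][...,::-1])
```

```text
13.0167 [ 0.43495103 -0.38217636  0.22767734] [-0.3106103   0.28272208 -0.37852363]
red [264.3 160. ] 128 ray [0.4716 0.1801] mean [0.4737 0.19  ] mid [0.4741 0.1916] z 0.0443 ext [0.028 0.029]
yellow [342.  175.8] 13 ray [0.6078 0.0625] mean [ 0.4002 -0.3657] mid [ 0.4002 -0.3659] z 0.4243 ext [0.001 0.003]
blue [287.2 239. ] 195 ray [ 0.435  -0.0711] mean [ 0.4365 -0.0648] mid [ 0.4369 -0.0636] z 0.0441 ext [0.031 0.029]
red [240.2 224. ] 186 ray [0.4721 0.1922] mean [0.4734 0.1928] mid [0.4732 0.1926] z 0.0452 ext [0.029 0.03 ]
yellow [311.9 160.5] 170 ray [0.6208 0.0673] mean [0.6229 0.0673] mid [0.6233 0.0675] z 0.0451 ext [0.028 0.03 ]
blue [364.5 257.7] 198 ray [ 0.4352 -0.0602] mean [ 0.4366 -0.061 ] mid [ 0.4367 -0.0606] z 0.0451 ext [0.03 0.03]
grey [429.5 194.9] 229 ray [ 0.5772 -0.1772] mean [ 0.5791 -0.1783] mid [ 0.5792 -0.1788] z 0.0535 ext [0.027 0.029]
```

View pics/end.png

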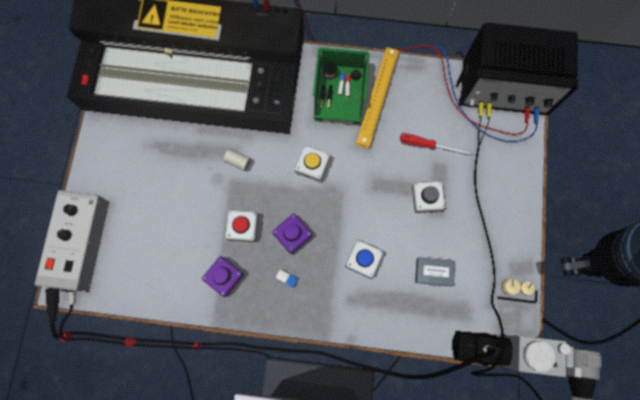

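All three caps are down about 9 mm, grey at (430,195) is unpressed, nothing has moved, and the hand is clear at (575,265).

```bash
python3 -c "
from plant import manip
print(manip.hand_in())"
```

```text
the job is handed in; nothing more can be done
None
```

The red, yellow and blue caps were pressed in that order and each stayed about 9 mm down; grey was left unpressed, nothing else moved visibly, and the job is handed in with the hand clear (no verdict was returned).

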